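# Weed out the taped cassettes and hold the good one ready over its basket compartment

## Task

Load check before tissue processing: three blue tissue cassettes wait in the grey rack; drop the two that have red tape folded over their label end into the yellow reject bin. Then take the one cassette without tape and hold it upright about a centimetre above the only empty compartment of the steel basket, lined up so that it could go straight down into it, but without letting it touch the basket or the cassettes that are in it. Leave the amber and the white bottle standing where they are, and finish while still holding the cassette still over its compartment: I will check it against the work list before it goes in.

Things in the scene. Friction and masses are not known exactly. Their poses are not given: they have to be found in the camera images.
- block_clear_mid (a point): the good tissue cassette: blue plastic, no tape, 7.4 mm thick (x) x 29 wide (y) x 40 tall (z, up), about 14 g, standing in a rack slot, its upper 28 mm exposed. Point: its centre, 20 mm above its lower edge. The broad +x and -x faces are flat and parallel to 14 mm above the point; above that the -x face slopes back (label end).
- block_taped_a_mid (a point): a reject: the same blue cassette with a strip of red tape folded over its label end, 7.4 mm thick (x) x 29 wide (y) x 40 tall (z, up), about 14 g, standing in a rack slot, its upper 28 mm exposed. Point: its centre, 20 mm above its lower edge. The broad +x and -x faces are flat and parallel to 14 mm above the point; above that the -x face slopes back (label end).
- block_taped_b_mid (a point): the second reject, marked with red tape in the same way, 7.4 mm thick (x) x 29 wide (y) x 40 tall (z, up), about 14 g, standing in a rack slot, its upper 28 mm exposed. Point: its centre, 20 mm above its lower edge. The broad +x and -x faces are flat and parallel to 14 mm above the point; above that the -x face slopes back (label end).
- rack: fixed grey moulded rack, 162 (x) x 66 (y) x 28 mm; origin under its centre. Five slots in a row along x, 27.5 mm apart, each 10 (x) x 32 (y) mm, floors 16 mm above the worktop. The cassettes stand in the middle and the two end slots (55 mm apart) in any order, x axes along the rack's x; the other slots are empty.
- reject_bin: fixed open yellow plastic bin, 150 (x) x 190 (y) x 70 mm outside, 3 mm walls and floor; origin under its centre.
- basket: fixed low steel wire basket, 144 (x) x 84 (y) mm, rim and dividers 36 mm high, a folded wire bail along its -y side; origin under its centre. 6 x 2 compartments, pitch 24 (x) x 42 (y) mm; eleven hold a blue cassette on edge, x axes along the basket's x, tops 46 mm above the worktop; one is empty.
- free_compartment (a point): centre of the mouth of the only empty compartment of the basket, level with the divider tops, 36 mm above the worktop. Inside it is 22 mm (x) x 40 mm (y) wide and 30 mm deep; axes parallel to the basket's. The cassette is to hover over it with its x axis along this x axis, either way round.
- bottle_amber: amber glass bottle with a black cap, 56 mm in diameter, 112 mm tall, loose, standing between rack and basket; origin under its centre. To be left standing where it is.
- bottle_white: white plastic bottle with a blue cap, 52 mm in diameter, 107 mm tall, loose, standing between rack and basket; origin under its centre. To be left standing where it is.

How it is judged:
On the way:
1. both red-taped cassettes lie in the reject bin, let go of (x of block_taped_a_mid in the frame of reject_bin between -0.074 and 0.074 m and y of block_taped_a_mid in the frame of reject_bin between -0.094 and 0.094 m and z of each of block_taped_a_mid, block_taped_b_mid in the frame of reject_bin below 0.055 m and contact force between the fingers and block_taped_a below 0.05 N and x of block_taped_b_mid in the frame of reject_bin between -0.074 and 0.074 m and y of block_taped_b_mid in the frame of reject_bin between -0.094 and 0.094 m and contact force between the fingers and block_taped_b below 0.05 N), for 0.2 s.
At the end, for the whole second after the job is handed in: Taped cassettes let go inside the bin (centres below 55 mm). The untaped one is held in the fingers, still, upright within 7 deg, centred within 5 mm over the empty compartment, x axes within 7 deg, its lower edge 3 to 22 mm above the mouth, not touching the basket (all of step 1 and horizontal distance between block_clear_mid and free_compartment below 0.005 m and z of block_clear_mid in the frame of free_compartment between 0.023 and 0.042 m and angle between the x axis of block_clear_mid and the x axis of free_compartment, either way round below 0.12 rad and angle between block_clear_mid's own z axis and vertical below 0.12 rad and contact force between the fingers and block_clear above 0.5 N and contact force between block_clear and basket below 0.05 N and linear speed of block_clear below 0.02 m/s); the arm keeps its last pose, push and grip.
It fails at once if the good cassette hits the basket or a cassette in it (more than 0.3 N) (contact force between block_clear and basket above 0.3 N).
It fails at once if the amber bottle is moved by more than 20 mm or tipped (distance of bottle_amber from where it was at the start of the episode above 0.02 m or angle between bottle_amber's own z axis and vertical above 0.3 rad).
It fails at once if the white bottle is moved by more than 20 mm or tipped (distance of bottle_white from where it was at the start of the episode above 0.02 m or angle between bottle_white's own z axis and vertical above 0.3 rad).
It also fails if it takes over 64 s, if anything falls off the work surface, if the arm or the gripper's body presses on something with over 40 N, if the wrist force passes 120 N, or if a joint passes its speed limit or range.

## Robot

A 7-joint arm with a two-finger parallel gripper is mounted at the origin on a cart in front of the work surface, level with it; the furniture and walls round the work are solid. World frame = base frame: x ahead of the robot, y to its left, z up, the work surface at z = 0. Lengths are in m, angles in rad, forces in N, time in s.
With the tool pointing down it reaches from about 0.425 to 1.025 m from the base axis. Payload 9.4 kg.
Tool frame: the origin (TCP) lies at the very end of the fingers, on their centre line; the grasp point (between the pads) lies 19 mm behind it; z points along the fingers, y is the direction in which the jaws open and shut (so a half turn about z gives the same grasp; the last joint's range is limited). The gripper opens to 93 mm and grips with 3 to 60 N. Pads are 15 mm wide; open, the fingers measure 128 mm over their backs; the gripper's body (75 mm by 188 mm) begins 65 mm behind the grasp point.
Start: joints at [-1.253, 0.599, -0.003, 1.599, 0.002, 0.943, -0.08], TCP at [0.279, 0.669, 0.219] pointing down, gripper open.
Joint ranges: [-2.57, 2.57], [-0.35, 1.97], [-1.29, 1.29], [0.11, 2.56], [-1.05, 4.19], [0.11, 1.86], [-2.63, 2.63]. Speed limits (rad/s): [2.22, 2.22, 3.01, 3.01, 3.14, 3.14, 3.14].

## Interface

Orientations are given as [roll, pitch, yaw] about the fixed x, y, z axes, in that order (R = Rz(yaw) Ry(pitch) Rx(roll)).
In Python, from plant import * gives the robot as it stands.
- The arm moves only by the tool jog_arm, never from a script. Its arguments are lists of equal length, an entry for each row: "translation": the shift along the tool's x, y, z in cm, a list of three; "turn": the turn, a rotation vector about the tool's x, y, z in degrees, a list of three. In form: {"translation": [[dx, dy, dz], ...], "turn": [[wx, wy, wz], ...]}. A call has 1 to 8 rows; each row is the pose to reach, as a shift and turn from the pose commanded when the call began, along the tool's axes at that moment; what a row does not reach only later rows make up. A row lasts 1/10 s, in which the tool goes at most 50 mm and 8.59 degrees, less where a joint would pass 70% of its speed; a pose out of reach is approached as far as the arm can. A call with a gripper value outside its range is refused whole. "fingers" is the closure, from 0 (fully open) to 1 (shut), set as the call begins (left out, the last holds). The fingers move at their own pace and stop on an object; the grip force is fixed at half the most. Time passes only in rows, so rows that repeat a pose let the fingers close. It gives the time, the measured TCP pose, the force and the opening at its end, in the units of the state.
- get_state(): the state, without advancing time (a new reading comes with each control period).
- capture(name): name is "scene" or "top"; returns the picture (420x560x3 uint8, red, green, blue); there is no depth.
- camera_params(name): a dict with "vertical_fov" (degrees; the focal length in pixels is half the picture's height over the tangent of half this angle, whatever the lens; pixels are square), "cx", "cy" (the principal point, pixels), "D" ([k1, k2, p1, p2, k3] as OpenCV has them; the pictures are not rectified), "R" (3x3) and "t" (3): a world point X has camera coordinates R X + t. Camera axes: x right, y down, z forward; pixel columns grow to the right and rows downward; lengths in m; the calibration is good to about 2 mm. A picture is of the moment at which its call begins. camera_params takes no time and is no camera call.
- finish_job(): hands the job in, once; it reports no verdict.
Trained networks look in the newest picture that a camera, given by its name, has taken for a name from the list of things; names that differ only in an ending like _2 or _b are one class to them, and where a whole thing is asked for, a point or a joint stands for the part that bears it (a point fixed in the world has none). Each returns a list of dicts, best first, with "confidence" (0 to 1); they miss things now and then, are a little off and sometimes report something else, mostly with a low value. They report only what shows in the picture. A call takes as long as a camera call.
- boxes_of(camera, thing): "extent" ([left, top, width, height] in pixels, round what is visible of it).
- cut_out(camera, thing): "pixels" (420x560 bool, what is visible of it) and "extent" ([left, top, width, height] in pixels, round what is visible of it).
- landmark_of(camera, thing): "at" ([row, column] in pixels: a listed point, or the origin of a listed thing).
The state is a dict: "time_s": time; "qpos": joint angles; "qvel": joint speeds; "joint_torque": joint torques, N m; "ee_pos": TCP position; "tcp_rot": TCP orientation; "ft_force": force on the tool from outside, world axes, zero at the start; "wrist_torque": the same for the moment, N m; "gripper_width": finger opening in m.
Only numpy, scipy, OpenCV 4.12 (cv2) and the standard library are available. Lean on these libraries where they do the work, as an engineer would, in place of code of your own. Each camera call takes 0.05 s, during which the arm holds its last target.

## Working session

There is one attempt and no reset: what is moved stays moved. The work goes in short steps, Python scripts to look and compute and a tool call to move; the robot and the scene stay as the last step left them, time stands still between calls to the robot, and variables do not carry over. Pictures are saved under pics/ and viewed, and the job is handed in when it is done.

Besides the shell and the picture viewer there is one more tool, called after "Request:" as a command line: name --argument value ..., lists and objects as JSON in quotes. jog_arm: Moves the arm, as the interface text tells. Its arguments: {"type":"object","properties":{"translation":{"type":"array","items":{"type":"array","items":{"type":"number"}}},"turn":{"type":"array","items":{"type":"array","items":{"type":"number"}}},"fingers":{"type":"number"}},"required":["translation","turn"]}

```bash
ls; mkdir -p pics; python3 - <<'E'
from plant import *
import cv2
for n in ["scene","top"]:
    im=capture(n); cv2.imwrite(f"pics/{n}0.png",im[:,:,::-1])
    p=camera_params(n); print(n,p)
print(get_state())
E
```

```text
pics
scene {'vertical_fov': 55.993935639196835, 'cx': 279.6657520923935, 'cy': 208.65004097566847, 'D': array([-0.05776908,  0.        ,  0.        ,  0.        ,  0.        ]), 'R': array([[-0.65660159, -0.75378757, -0.02605099],
       [-0.31994956,  0.30964377, -0.89540662],
       [ 0.6830129 , -0.57959041, -0.44448659]]), 't': array([0.36715267, 0.22485645, 0.55990301])}
top {'vertical_fov': 51.5961393117625, 'cx': 279.4298925150373, 'cy': 205.7345658925003, 'D': array([-0.11704178,  0.        ,  0.        ,  0.        ,  0.        ]), 'R': array([[-0.01063887, -0.9999413 ,  0.00205007],
       [-0.99512159,  0.01038645, -0.09810782],
       [ 0.09808077, -0.00308383, -0.99517368]]), 't': array([0.01290803, 0.54227484, 1.05375637])}
{'time_s': 0.1, 'qpos': array([-1.25268587,  0.6000451 , -0.00254806,  1.60004234,  0.00177389,
        0.9429031 , -0.07979315]), 'qvel': array([-1.24194158e-03, -9.24058231e-04, -8.17817652e-05, -2.76169918e-03,
        2.92366022e-04, -2.09606749e-03, -6.00809037e-04]), 'joint_torque': array([ 5.05076372e-03, -7.66554737e+01,  1.50226660e+00, -2.52940249e+01,
       -5.23287070e-02,  1.35687087e-02,  7.41611393e-05]), 'ee_pos': array([0.27869503, 0.66882145, 0.21784896]), 'tcp_rot': array([-3.14020110e+00,  1.06517208e-04,  2.74683613e+00]), 'ft_force': array([-0.31198387,  0.48061563, -0.53791376]), 'wrist_torque': array([-0.02849912, -0.02505008,  0.01148275]), 'gripper_width': 0.09265824028500856}
```

View pics/scene0.png

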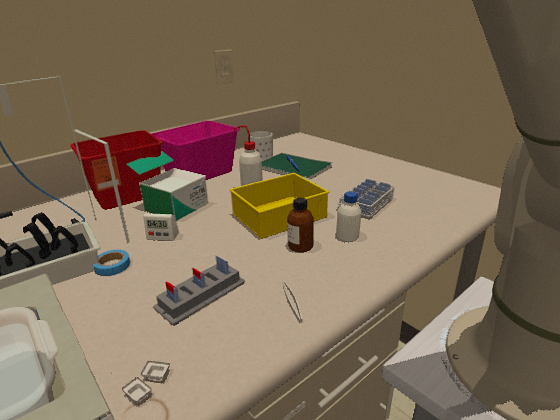

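View pics/top0.png

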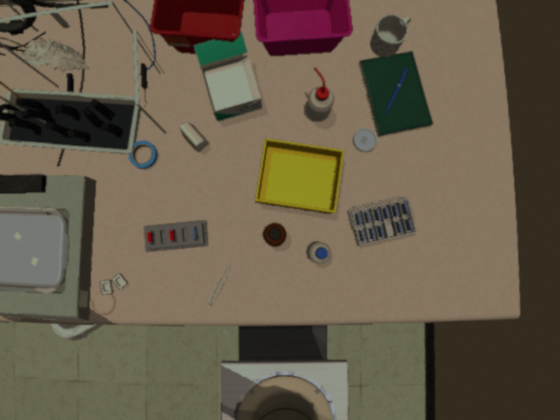

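```bash
cat > h.py <<'E'
from plant import *
import numpy as np, cv2
from scipy.spatial.transform import Rotation as Ro
def K(n):
    p=camera_params(n); f=210/np.tan(np.radians(p["vertical_fov"])/2)
    return p,np.array([[f,0,p["cx"]],[0,f,p["cy"]],[0,0,1]])
def proj(n,X):
    p,k=K(n); return cv2.projectPoints(np.atleast_2d(np.array(X,float)),cv2.Rodrigues(p["R"])[0],p["t"],k,p["D"])[0][:,0]
def back(n,uv,z):
    p,k=K(n); uv=np.array(uv,float).reshape(-1,1,2)
    r=cv2.undistortPoints(uv,k,p["D"])[:,0]; r=np.c_[r,np.ones(len(r))]@p["R"]
    c=-p["R"].T@p["t"]; return c+r*((z-c[2])/r[:,2])[:,None]
E
python3 - <<'E'
from h import *
print(proj("top",[get_state()['ee_pos'],[0,0,0]]),proj("scene",[get_state()['ee_pos'],[0,0,0]]))
zs=dict(rack=0,reject_bin=0,basket=0,free_compartment=.036,bottle_amber=0,bottle_white=0,block_clear_mid=.036,block_taped_a_mid=.036)
for n in ["top","scene"]:
  for t,z in zs.items():
    for d in landmark_of(n,t):
        u=d["at"][::-1]; print(n,t,round(d["confidence"],2),np.round(u,1),np.round(back(n,u,z)[0],4))
for n in ["top","scene"]:
    im=cv2.imread(f"pics/{n}0.png")
    for t,(x0,y0,x1,y1) in dict(top=dict(rack=(135,210,215,260),basket=(340,190,425,250)),scene=dict(rack=(145,245,255,325),basket=(340,170,405,225)))[n].items():
        c=cv2.resize(im[y0:y1,x0:x1],None,fx=7,fy=7,interpolation=cv2.INTER_CUBIC); cv2.imwrite(f"pics/{n}_{t}.png",c)
E
```

```text
[[-26.39084833 322.09704768]
 [284.58657703 422.37033268]] [[-153.71702313  405.23269611]
 [ 529.8387623   361.864277  ]]
top rack 0.59 [175.6 236.6] [0.4687 0.2725 0.    ]
top reject_bin 0.91 [297.4 175. ] [ 0.6239 -0.0399  0.    ]
top basket 0.74 [378.7 223.9] [ 0.4957 -0.2461  0.    ]
top free_compartment 0.74 [389.4 227.5] [ 0.4845 -0.2642  0.036 ]
top free_compartment 0.68 [150.7 241.3] [0.4564 0.3263 0.036 ]
top free_compartment 0.21 [296.7 175.2] [ 0.6172 -0.0365  0.036 ]
top bottle_amber 0.59 [274.7 236.7] [0.4663 0.0199 0.    ]
top bottle_white 0.97 [319.6 256.2] [ 0.4158 -0.093   0.    ]
top block_clear_mid 0.7 [178.2 237. ] [0.4667 0.2575 0.036 ]
top block_clear_mid 0.55 [192.7 231.4] [0.4802 0.2215 0.036 ]
top block_taped_a_mid 0.64 [150.  240.1] [0.4594 0.3281 0.036 ]
scene rack 0.89 [198.6 295. ] [0.4715 0.2742 0.    ]
scene rack 0.75 [282.4 216.7] [ 0.598  -0.0429  0.    ]
scene reject_bin 0.96 [280.3 215.4] [ 0.607  -0.0438  0.    ]
scene reject_bin 0.57 [301.4 245. ] [0.4678 0.016  0.    ]
scene basket 0.8 [369.1 205.3] [ 0.4878 -0.2507  0.    ]
scene free_compartment 0.85 [379.1 188.1] [ 0.4901 -0.2925  0.036 ]
scene bottle_amber 0.89 [298.5 249.3] [0.4594 0.0328 0.    ]
scene bottle_white 0.72 [350.2 236.3] [ 0.4183 -0.0905  0.    ]
scene bottle_white 0.69 [366.1 204.5] [ 0.4963 -0.2489 -0.    ]
scene block_clear_mid 0.58 [221.6 265.2] [0.477  0.2159 0.036 ]
scene block_taped_a_mid 0.51 [169.3 293.1] [0.468  0.3293 0.036 ]
```

View pics/top_rack.png

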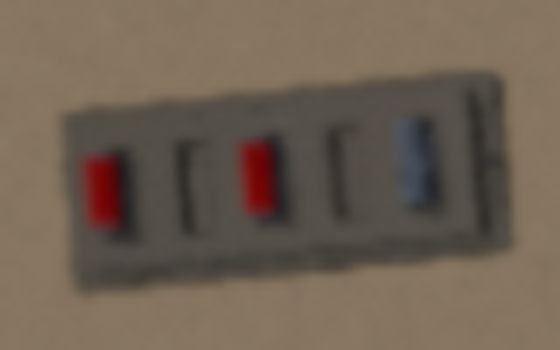

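View pics/top_basket.png

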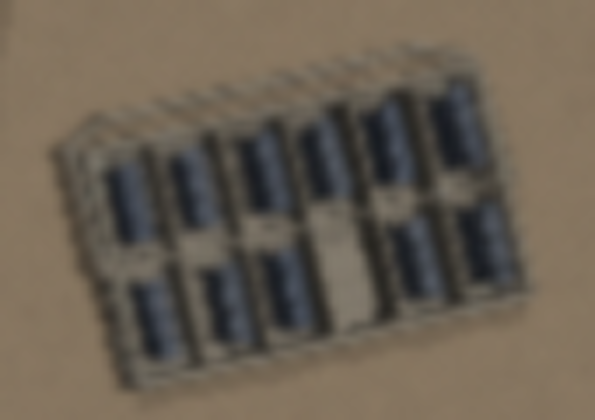

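View pics/scene_rack.png

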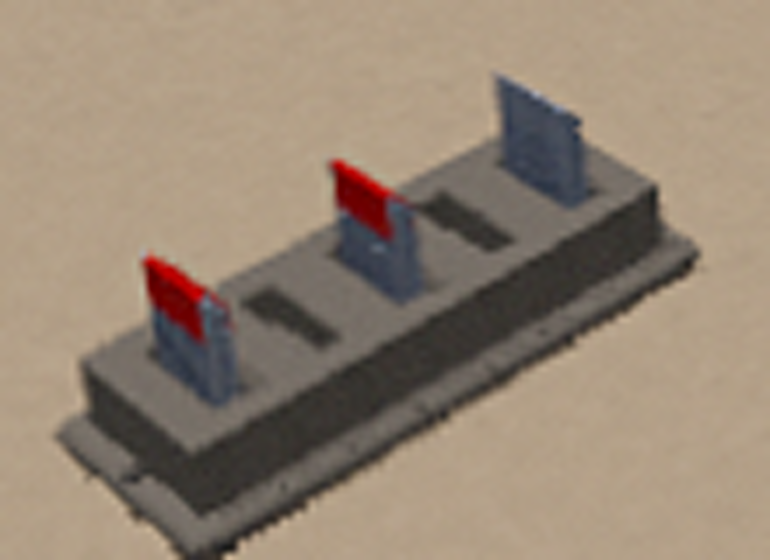

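View pics/scene_basket.png

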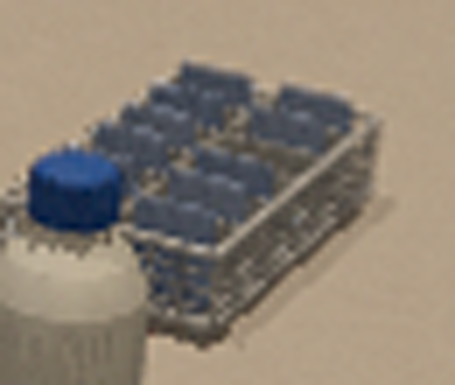

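```bash
python3 - <<'E'
from h import *
from scipy.optimize import least_squares
for n in ["top","scene"]:
  capture(n); im=cv2.imread(f"pics/{n}0.png"); vis=im.copy()
  for t in ["rack","block_clear_mid","block_taped_a_mid","basket"]:
    for d in cut_out(n,t):
        m=d["pixels"]; print(n,t,round(d["confidence"],2),np.round(d["extent"]),m.sum(), np.round(np.argwhere(m).mean(0)[::-1],1))
  # red blobs
  b,g,r=[im[...,i].astype(int) for i in range(3)]
  red=((r>110)&(g<60)&(b<70)).astype(np.uint8)
  x0,y0,x1,y1=dict(top=(135,210,215,260),scene=(145,245,255,325))[n]
  k,l,s,c=cv2.connectedComponentsWithStats(red[y0:y1,x0:x1])
  for i in range(1,k): print(n,"red",s[i],c[i]+[x0,y0], back(n,c[i]+[x0,y0],.054))
E
```

```text
top block_taped_a_mid 0.42 [147. 233.   7.  10.] 72 [150.2 237.4]
top basket 0.66 [351. 198.  64.  50.] 2140 [382.8 221.7]
top red [34 21  4  9 20] [170.5 235.1] [[0.47087117 0.27225255 0.054     ]]
top red [12 23  3  9 25] [148. 237.] [[0.46658856 0.32784727 0.054     ]]
scene rack 0.7 [152. 263.  92.  63.] 2235 [197.1 293.8]
scene rack 0.25 [337. 193.  26.  48.] 943 [348.3 217.6]
scene block_clear_mid 0.62 [216. 257.  15.  16.] 159 [221.8 266. ]
scene block_taped_a_mid 0.56 [166. 279.  12.  24.] 178 [172.  291.8]
scene basket 0.77 [337. 176.  57.  44.] 1055 [371.4 195.9]
scene red [48 23  9  6 17] [196.76470588 270.76470588] [[0.46955003 0.27164875 0.054     ]]
scene red [48 29  1  1  1] [193. 274.] [[0.46551938 0.28162188 0.054     ]]
scene red [54 32  1  1  1] [199. 277.] [[0.45053664 0.27837877 0.054     ]]
scene red [21 37  8  6 18] [169.88888889 284.5       ] [[0.46573521 0.32630635 0.054     ]]
scene red [21 41  1  1  1] [166. 286.] [[0.46644315 0.33319137 0.054     ]]
```

```bash
cat >> h.py <<'E'
def T(pose,P):
    x,y,a=pose; P=np.atleast_2d(np.array(P,float)); c,s=np.cos(a),np.sin(a)
    return np.c_[x+c*P[:,0]-s*P[:,1],y+s*P[:,0]+c*P[:,1],P[:,2]]
def rect(cx,cy,w,h,z): return [[cx-w/2,cy-h/2,z],[cx+w/2,cy-h/2,z],[cx+w/2,cy+h/2,z],[cx-w/2,cy+h/2,z]]
def overlay(n,im,crop,items,out,s=8):
    x0,y0,x1,y1=crop; c=cv2.resize(im[y0:y1,x0:x1],None,fx=s,fy=s,interpolation=cv2.INTER_CUBIC)
    for P,col in items:
        q=((proj(n,P)-[x0,y0]+.5)*s).round().astype(int); cv2.polylines(c,[q.reshape(-1,1,2)],True,col,1)
    cv2.imwrite(out,c)
def basket_items(p):
    it=[(T(p,rect(0,0,.144,.084,.036)),(0,255,255)),(T(p,rect(0,0,.144,.084,0)),(0,128,255)),(T(p,rect(-.012,.021,.022,.040,.036)),(0,255,0)),(T(p,rect(-.012,.021,.022,.040,.006)),(255,255,0))]
    return it+[(T(p,rect(x,y,.0074,.029,.046)),(255,0,255)) for x in np.arange(-60,61,24)/1e3 for y in (-.021,.021) if not(abs(x+.012)<1e-6 and y>0)]
def rack_items(p):
    it=[(T(p,rect(0,0,.162,.066,0)),(0,128,255)),(T(p,rect(0,0,.152,.056,.028)),(0,255,255))]
    it+=[(T(p,rect(i*.0275,0,.010,.032,.028)),(0,255,0)) for i in range(-2,3)]
    return it+[(T(p,rect(i*.055,0,.0074,.029,.056)),(255,0,255)) for i in(-1,0,1)]
CR=dict(top=dict(rack=(135,210,215,260),basket=(340,190,425,250)),scene=dict(rack=(145,250,255,325),basket=(335,170,405,225)))
E
python3 - <<'E'
from h import *
b=(.492,-.248,np.radians(102)); r=(.4705,.272,np.radians(94.6))
for n in ["top","scene"]:
    im=cv2.imread(f"pics/{n}0.png")
    overlay(n,im,CR[n]["basket"],basket_items(b),f"pics/ob_{n}.png",s=9)
    overlay(n,im,CR[n]["rack"],rack_items(r),f"pics/or_{n}.png",s=7)
E
```

```text
(no output)
```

View pics/ob_top.png

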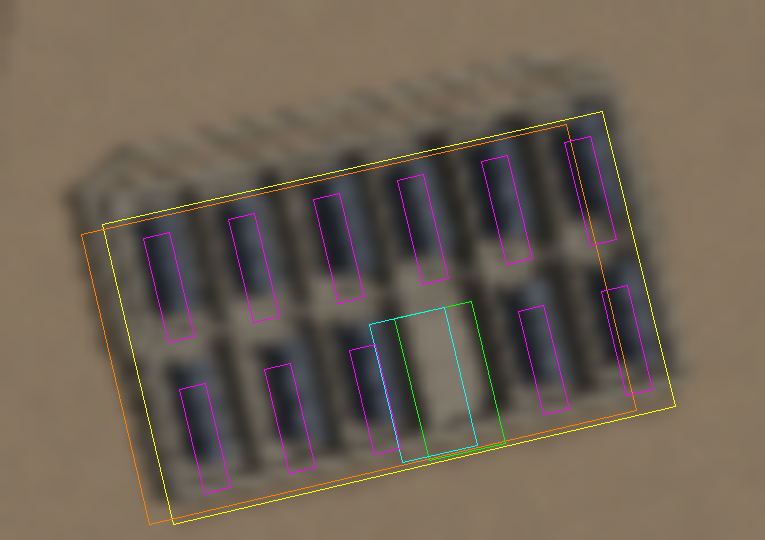

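View pics/ob_scene.png

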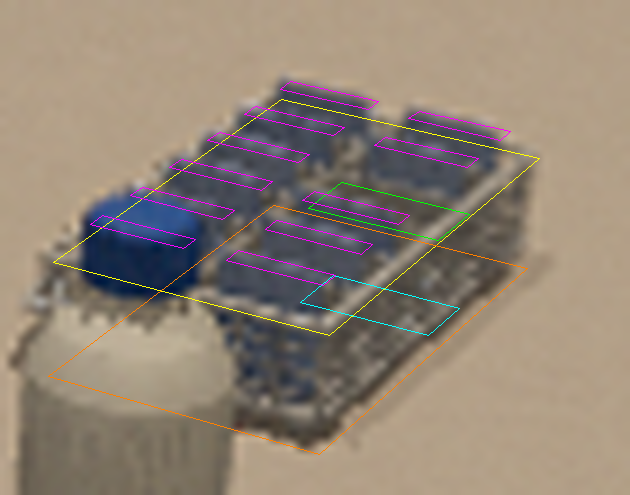

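View pics/or_top.png

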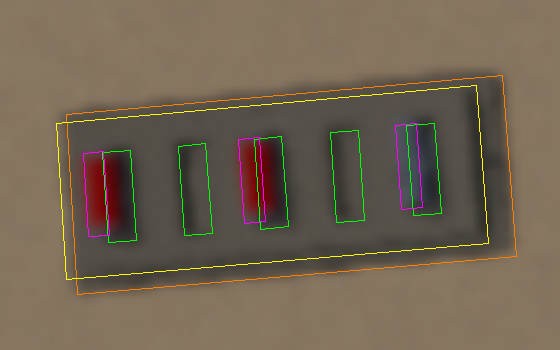

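View pics/or_scene.png

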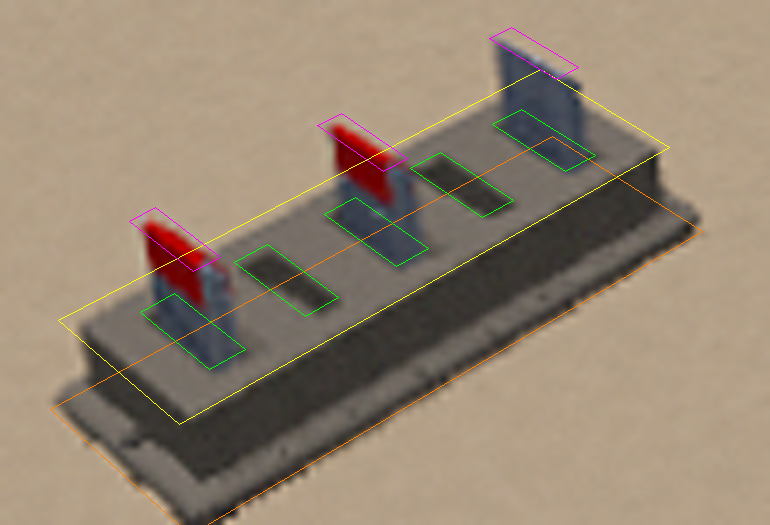

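```bash
python3 - <<'E'
from h import *
b=(.498,-.249,np.radians(102.8)); 
for n in ["top","scene"]:
    im=cv2.imread(f"pics/{n}0.png")
    im=cv2.convertScaleAbs(im,alpha=1.6)
    overlay(n,im,CR[n]["basket"],basket_items(b),f"pics/ob2_{n}.png",s=9)
    overlay(n,im,CR[n]["basket"],[],f"pics/ob3_{n}.png",s=9)
E
```

```text
(no output)
```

View pics/ob2_top.png

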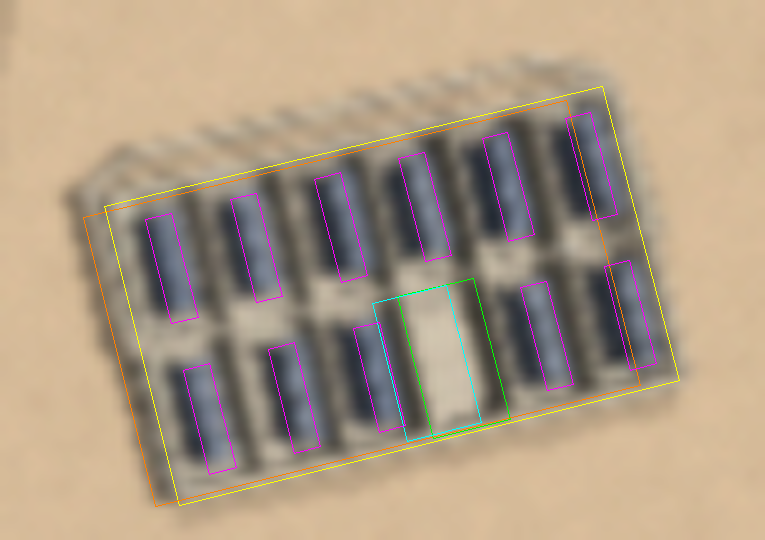

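View pics/ob2_scene.png

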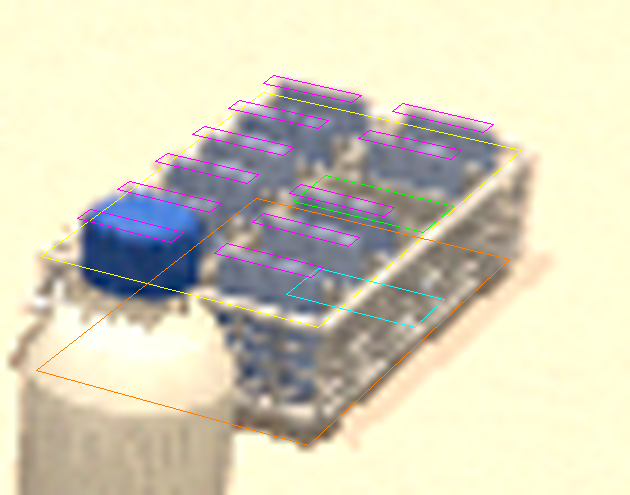

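View pics/ob3_top.png

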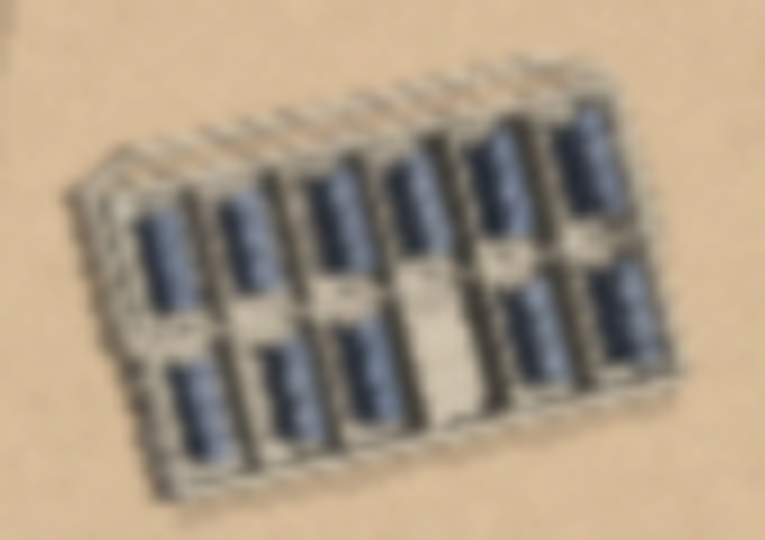

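View pics/ob3_scene.png

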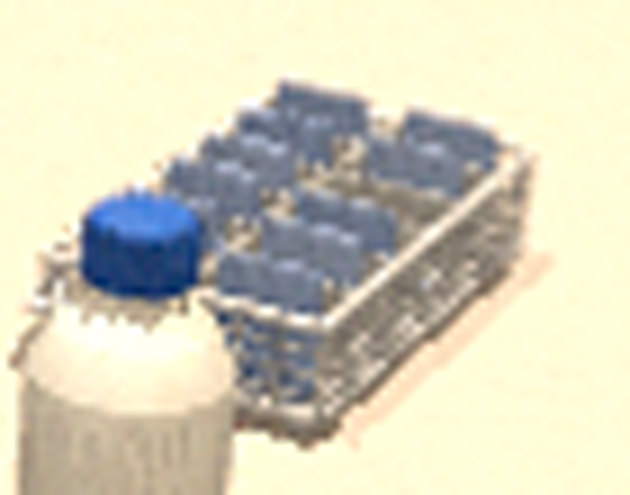

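```bash
cat >> h.py <<'E'
RACK=(.4712,.2717,np.radians(94.6)); BASK=(.4993,-.2492,np.radians(102.9))
PT=dict(B=T(RACK,[0,0,.036])[0]) 
a=T(RACK,[[.055,0,.036],[-.055,0,.036]]); PT['A']=a[0]; PT['C']=a[1]; PT['F']=T(BASK,[-.012,.021,.036])[0]
def go(x,y,z,yaw):
    s=get_state(); R=Ro.from_euler('xyz',s['tcp_rot']); R2=Ro.from_euler('xyz',[np.pi,0,np.radians(yaw)])
    d=R.inv().apply(np.array([x,y,z])-s['ee_pos'])*100; w=(R.inv()*R2).as_rotvec(degrees=True)
    print("t",round(s['time_s'],2),"pos",np.round(s['ee_pos'],4),"yaw",np.round(np.degrees(s['tcp_rot']),2),"F",np.round(s['ft_force'],1),"w",round(s['gripper_width'],4),"q",np.round(s['qpos'],2))
    print("-> trans",np.round(d,2),"turn",np.round(w,1),"rows>=",np.linalg.norm(d)/5,np.linalg.norm(w)/8.59)
E
python3 - <<'E'
from h import *
print({k:np.round(v,4) for k,v in PT.items()})
go(PT['A'][0],PT['A'][1],.12,184.6)
E
```

```text
{'B': array([0.4712, 0.2717, 0.036 ]), 'A': array([0.4668, 0.3265, 0.036 ]), 'C': array([0.4756, 0.2169, 0.036 ]), 'F': array([ 0.4815, -0.2656,  0.036 ])}
t 1.4 pos [0.2789 0.6692 0.2186] yaw [180.     0.   157.38] F [ 0.6  0.8 -0.1] w 0.0925 q [-1.25  0.6  -0.    1.6   0.    0.94 -0.08]
-> trans [-30.53 -24.41   9.86] turn [  0.    0.  -27.2] rows>= 8.062141966410525 3.168891934868837
```

Request:
jog_arm --translation '[[-30.5,-24.4,6],[-30.5,-24.4,6],[-30.5,-24.4,6],[-30.5,-24.4,6],[-30.5,-24.4,6],[-30.5,-24.4,6],[-30.5,-24.4,6],[-30.5,-24.4,6]]' --turn '[[0,0,-27.2],[0,0,-27.2],[0,0,-27.2],[0,0,-27.2],[0,0,-27.2],[0,0,-27.2],[0,0,-27.2],[0,0,-27.2]]' --fingers 0.6

```text
time_s: 2.2
ee_pos: [0.4676, 0.3244, 0.1586]
tcp_rot: [-3.141, 0.001, -3.062]
ft_force: [0.2, -0.3, -0.1]
gripper_width: 0.0378
```

```bash
python3 - <<'E'
from h import *
go(PT['A'][0],PT['A'][1],.12,184.6)
E
```

```text
t 2.2 pos [0.4676 0.3244 0.1586] yaw [-1.7999e+02  3.0000e-02 -1.7546e+02] F [ 0.2 -0.3 -0.1] w 0.0378 q [-0.6   0.49 -0.14  2.01  0.11  0.64  0.83]
-> trans [0.07 0.22 3.86] turn [-0.   0.  -0.1] rows>= 0.7724625241002248 0.008040496398612141
```

Request:
jog_arm --translation '[[0,0.2,5],[0.1,0.2,8.8],[0.1,0.2,8.8],[0.1,0.2,8.8]]' --turn '[[0,0,0],[0,0,0],[0,0,0],[0,0,0]]'

```text
time_s: 2.6
ee_pos: [0.4652, 0.3288, 0.0709]
tcp_rot: [-3.141, -0.001, -3.061]
ft_force: [-0.6, -0.4, 0.2]
gripper_width: 0.0375
```

```bash
python3 - <<'E'
from h import *
go(PT['A'][0],PT['A'][1],.031,184.6)
for n in ["top","scene"]:
    im=capture(n)[:,:,::-1]; x0,y0,x1,y1=dict(top=(120,190,220,265),scene=(110,220,260,330))[n]
    cv2.imwrite(f"pics/g1_{n}.png",cv2.resize(im[y0:y1,x0:x1],None,fx=5,fy=5,interpolation=cv2.INTER_CUBIC))
E
```

```text
t 2.6 pos [0.4652 0.3288 0.0709] yaw [-1.7996e+02 -6.0000e-02 -1.7539e+02] F [-0.6 -0.4  0.2] w 0.0375 q [-0.64  0.62 -0.11  2.07  0.15  0.46  0.79]
-> trans [-0.14 -0.24  3.99] turn [-0.  -0.1  0. ] rows>= 0.7990278976191134 0.008053141349868308
```

View pics/g1_scene.png

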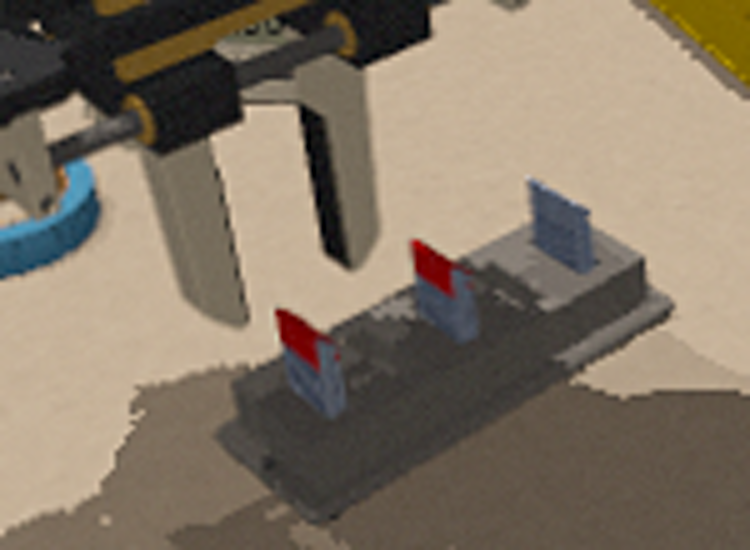

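View pics/g1_top.png

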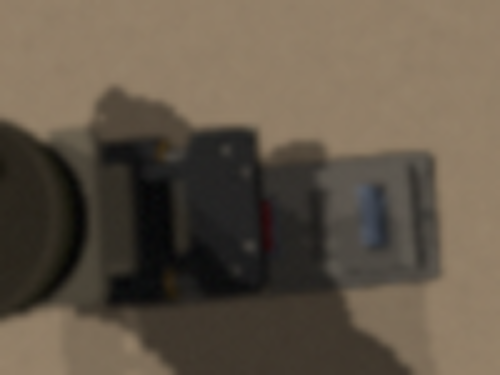

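```bash
python3 - <<'E'
from h import *
s=get_state(); print(s['ee_pos'])
p=proj("scene",[s['ee_pos'],PT['A']+[0,0,.02]]); print((p-[110,220]+.5)*5)
R=Ro.from_euler('xyz',s['tcp_rot']).as_matrix()
for sg in(-1,1): print((proj("scene",s['ee_pos']+R[:,1]*sg*(.01875+.006))-[110,220]+.5)*5, s['ee_pos']+R[:,1]*sg*.02475)
E
```

```text
[0.46609374 0.32961277 0.07239393]
[[284.00734329 284.14465857]
 [299.01262536 319.09128001]]
[[347.15550892 252.52311729]] [0.46808469 0.304943   0.0723616 ]
[[218.05250039 317.16239086]] [0.46410279 0.35428254 0.07242626]
```

Request:
jog_arm --translation '[[-0.1,-0.2,2],[-0.1,-0.2,3.9],[-0.1,-0.2,3.9],[-0.1,-0.2,3.9]]' --turn '[[0,0,0],[0,0,0],[0,0,0],[0,0,0]]'

```text
time_s: 3.1
ee_pos: [0.467, 0.3274, 0.0331]
tcp_rot: [3.141, 0.001, -3.061]
ft_force: [0.6, -0.2, -0.6]
gripper_width: 0.0375
```

Request:
jog_arm --translation '[[0,0,0],[0,0,0],[0,0,0],[0,0,0],[0,0,0]]' --turn '[[0,0,0],[0,0,0],[0,0,0],[0,0,0],[0,0,0]]' --fingers 1

```text
time_s: 3.6
ee_pos: [0.4667, 0.3267, 0.0319]
tcp_rot: [3.141, 0.0, -3.062]
ft_force: [-1.3, 0.3, 3.8]
gripper_width: 0.0061
```

Request:
jog_arm --translation '[[0,0,-1],[0,0,-3],[0,0,-7],[0,0,-11],[0,0,-13],[0,0,-13]]' --turn '[[0,0,0],[0,0,0],[0,0,0],[0,0,0],[0,0,0],[0,0,0]]'

```text
time_s: 4.2
ee_pos: [0.4678, 0.3275, 0.1653]
tcp_rot: [3.139, 0.005, -3.062]
ft_force: [0.3, -0.3, -0.6]
gripper_width: 0.0063
```

```bash
python3 - <<'E'
from h import *
go(.62,-.04,.16,184.6)
im=capture("scene")[:,:,::-1]
cv2.imwrite(f"pics/g2.png",cv2.resize(im[130:330,60:260],None,fx=3,fy=3,interpolation=cv2.INTER_CUBIC))
E
```

```text
t 4.2 pos [0.4678 0.3275 0.1653] yaw [ 179.83    0.27 -175.44] F [ 0.3 -0.3 -0.6] w 0.0063 q [-0.6   0.48 -0.15  2.01  0.12  0.65  0.82]
-> trans [-12.25 -37.85   0.47] turn [ 0.2  0.3 -0. ] rows>= 7.956752479492605 0.037432683398439
```

View pics/g2.png

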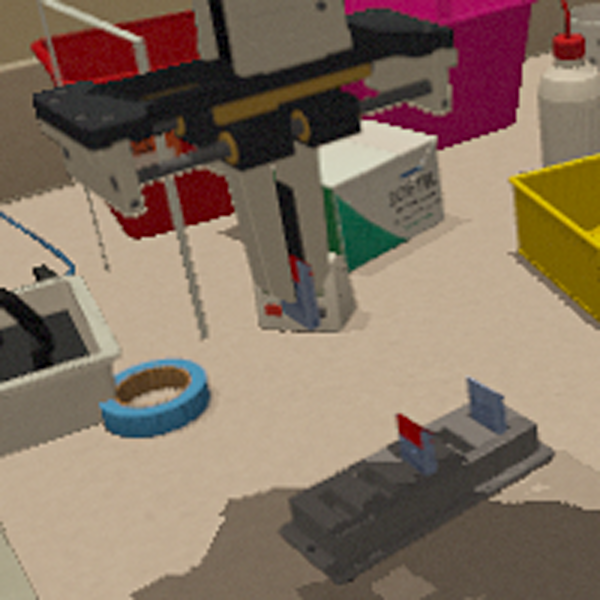

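```bash
python3 - <<'E'
from h import *
im=capture("scene")[:,:,::-1]
cv2.imwrite(f"pics/g3.png",cv2.resize(im[180:250,130:190],None,fx=8,fy=8,interpolation=cv2.INTER_CUBIC))
E
```

```text
(no output)
```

View pics/g3.png

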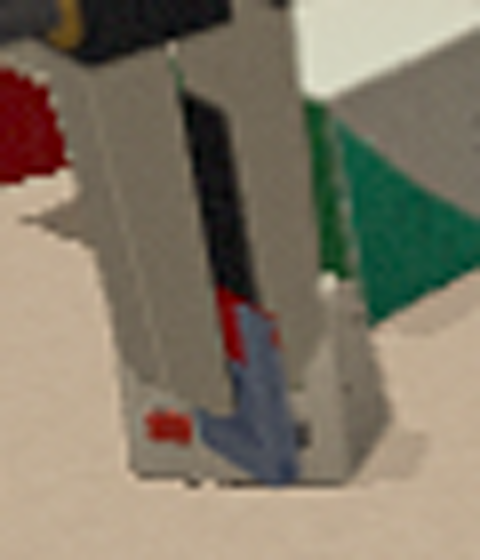

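Request:
jog_arm --translation '[[-12.2,-35.5,0],[-12.2,-35.5,0],[-12.2,-35.5,0],[-12.2,-35.5,0],[-12.2,-35.5,0],[-12.2,-35.5,0],[-12.2,-35.5,0],[-12.2,-35.5,4]]' --turn '[[0,0,0],[0,0,0],[0,0,0],[0,0,0],[0,0,0],[0,0,0],[0,0,0],[0,0,0]]'

```text
time_s: 5.1
ee_pos: [0.62, -0.0227, 0.1236]
tcp_rot: [-3.139, 0.006, -3.067]
ft_force: [1.4, -0.1, -1.2]
gripper_width: 0.0064
```

```bash
python3 - <<'E'
from h import *
go(.616,-.02,.05,184.6)
for n in ["top","scene"]:
    im=capture(n)[:,:,::-1]
    cv2.imwrite(f"pics/g4_{n}.png",im)
E
```

```text
t 5.1 pos [ 0.62   -0.0227  0.1236] yaw [-179.87    0.36 -175.7 ] F [ 1.4 -0.1 -1.2] w 0.0064 q [ 0.05  0.59 -0.15  1.93  0.15  0.63  1.45]
-> trans [0.43 0.32 7.35] turn [-0.1  0.4 -0.3] rows>= 1.4745186658014986 0.056702302768091704
```

View pics/g4_scene.png

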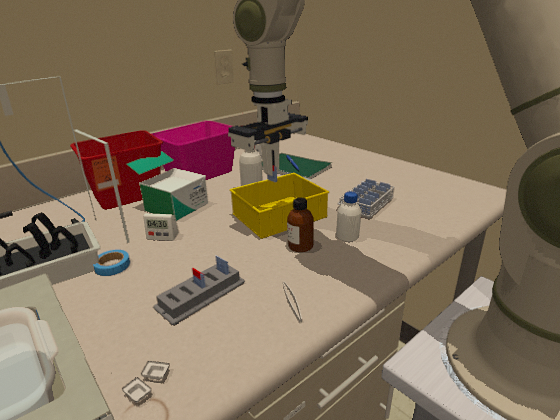

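View pics/g4_top.png

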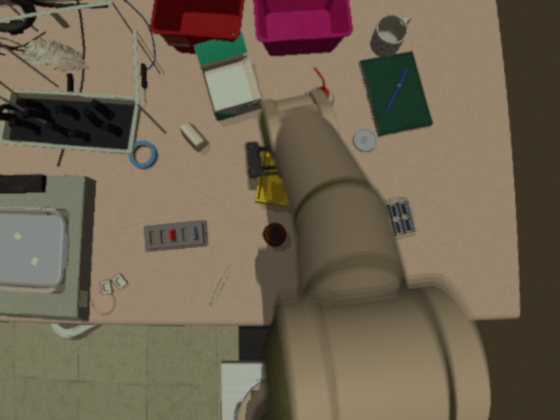

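Request:
jog_arm --translation '[[0.4,0,4],[0.4,0,6.8],[0.4,0,6.8],[0.4,0,6.8]]' --turn '[[0,0,0],[0,0,0],[0,0,0],[0,0,0]]'

```text
time_s: 5.6
ee_pos: [0.6119, -0.0166, 0.0534]
tcp_rot: [3.141, -0.002, -3.06]
ft_force: [0.1, -0.0, -0.2]
gripper_width: 0.0064
```

Request:
jog_arm --translation '[[0,0,0],[0,0,0],[0,0,0],[0,0,-2],[0,0,-6],[0,0,-10]]' --turn '[[0,0,0],[0,0,0],[0,0,0],[0,0,0],[0,0,0],[0,0,0]]' --fingers 0.6

```text
time_s: 6.2
ee_pos: [0.6121, -0.0177, 0.155]
tcp_rot: [3.142, -0.001, -3.062]
ft_force: [0.7, -1.1, 0.4]
gripper_width: 0.0371
```

```bash
python3 - <<'E'
from h import *
go(PT['B'][0],PT['B'][1],.16,184.6)
im=capture("scene")[:,:,::-1]
cv2.imwrite(f"pics/g5.png",cv2.resize(im[130:260,210:350],None,fx=4,fy=4,interpolation=cv2.INTER_CUBIC))
E
```

```text
t 6.2 pos [ 0.6121 -0.0177  0.155 ] yaw [ 1.8000e+02 -4.0000e-02 -1.7542e+02] F [ 0.7 -1.1  0.4] w 0.0371 q [ 0.05  0.54 -0.17  1.92  0.14  0.69  1.45]
-> trans [11.73 29.98 -0.49] turn [ 0. -0. -0.] rows>= 6.439325649098793 0.005578508442697792
```

View pics/g5.png

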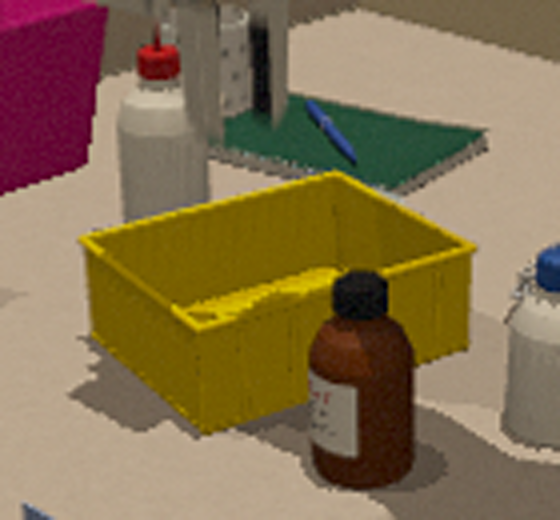

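Request:
jog_arm --translation '[[11.8,30,0],[11.8,30,0],[11.8,30,0],[11.8,30,0],[11.8,30,0],[11.8,30,0],[11.8,30,0],[11.8,30,3]]' --turn '[[0,0,0],[0,0,0],[0,0,0],[0,0,0],[0,0,0],[0,0,0],[0,0,0],[0,0,0]]'

```text
time_s: 7.05
ee_pos: [0.4709, 0.2776, 0.1267]
tcp_rot: [3.136, 0.006, -3.056]
ft_force: [1.3, 0.1, -0.6]
gripper_width: 0.0373
```

Request:
jog_arm --translation '[[0,0,3],[0,0,5],[0,0,5],[0,0,5]]' --turn '[[0,0,0],[0,0,0],[0,0,0],[0,0,0]]'

```text
time_s: 7.45
ee_pos: [0.4711, 0.2719, 0.0741]
tcp_rot: [-3.142, 0.0, -3.062]
ft_force: [-0.4, -0.3, 0.8]
gripper_width: 0.0372
```

```bash
python3 - <<'E'
from h import *
go(PT['B'][0],PT['B'][1],.031,184.6)
E
```

```text
t 7.45 pos [0.4711 0.2719 0.0741] yaw [-180.      0.   -175.41] F [-0.4 -0.3  0.8] w 0.0372 q [-0.55  0.6  -0.12  2.13  0.16  0.42  0.86]
-> trans [-0.01 -0.03  4.31] turn [-0.  0. -0.] rows>= 0.8627484246581115 0.0018027077880485968
```

Request:
jog_arm --translation '[[0,0,2.3],[0,0,4.3],[0,0,4.3],[0,0,4.3]]' --turn '[[0,0,0],[0,0,0],[0,0,0],[0,0,0]]'

```text
time_s: 7.85
ee_pos: [0.4714, 0.2721, 0.0318]
tcp_rot: [3.141, 0.001, -3.062]
ft_force: [0.1, 0.5, 0.2]
gripper_width: 0.0372
```

Request:
jog_arm --translation '[[0,0,0],[0,0,0],[0,0,0],[0,0,0],[0,0,0]]' --turn '[[0,0,0],[0,0,0],[0,0,0],[0,0,0],[0,0,0]]' --fingers 1

```text
time_s: 8.35
ee_pos: [0.4711, 0.2719, 0.0309]
tcp_rot: [3.141, 0.0, -3.062]
ft_force: [-1.3, 0.1, 4.3]
gripper_width: 0.0065
```

Request:
jog_arm --translation '[[0,0,-1],[0,0,-3],[0,0,-7],[0,0,-11],[0,0,-13],[0,0,-13]]' --turn '[[0,0,0],[0,0,0],[0,0,0],[0,0,0],[0,0,0],[0,0,0]]'

```text
time_s: 8.95
ee_pos: [0.4722, 0.2726, 0.1642]
tcp_rot: [3.139, 0.005, -3.062]
ft_force: [-0.3, -0.1, 0.3]
gripper_width: 0.0062
```

```bash
python3 - <<'E'
from h import *
go(.616,-.065,.16,184.6)
im=capture("scene")[:,:,::-1]
cv2.imwrite(f"pics/g6.png",cv2.resize(im[160:330,100:260],None,fx=3.5,fy=3.5,interpolation=cv2.INTER_CUBIC))
E
```

```text
t 8.95 pos [0.4722 0.2726 0.1642] yaw [ 179.85    0.28 -175.44] F [-0.3 -0.1  0.3] w 0.0062 q [-0.51  0.46 -0.16  2.06  0.12  0.62  0.9 ]
-> trans [-11.65 -34.8    0.38] turn [ 0.1  0.3 -0. ] rows>= 7.339400365636104 0.03702676954635062
```

View pics/g6.png

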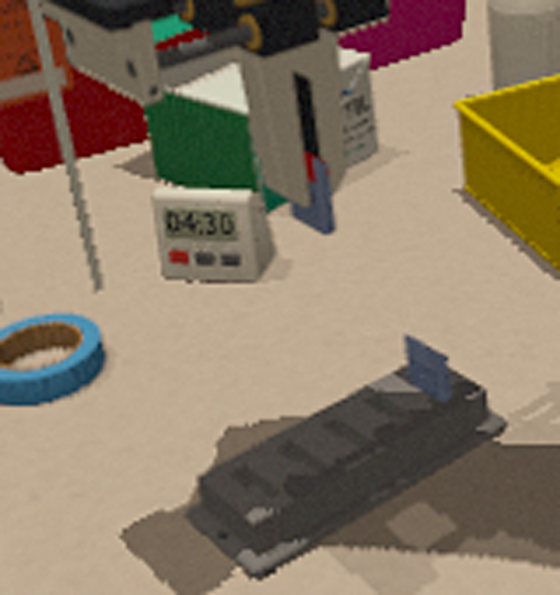

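Request:
jog_arm --translation '[[-11.7,-34.8,0],[-11.7,-34.8,0],[-11.7,-34.8,0],[-11.7,-34.8,0],[-11.7,-34.8,0],[-11.7,-34.8,0],[-11.7,-34.8,0],[-11.7,-34.8,1]]' --turn '[[0,0,0],[0,0,0],[0,0,0],[0,0,0],[0,0,0],[0,0,0],[0,0,0],[0,0,0]]'

```text
time_s: 9.8
ee_pos: [0.6165, -0.072, 0.1499]
tcp_rot: [-3.139, 0.0, -3.068]
ft_force: [-0.2, -0.5, -0.3]
gripper_width: 0.007
```

Request:
jog_arm --translation '[[0,0,3],[0,0,8],[0,0,9],[0,0,9],[0,0,9]]' --turn '[[0,0,0],[0,0,0],[0,0,0],[0,0,0],[0,0,0]]'

```text
time_s: 10.3
ee_pos: [0.6157, -0.0651, 0.0614]
tcp_rot: [3.142, 0.0, -3.061]
ft_force: [-0.2, 0.7, 0.1]
gripper_width: 0.0067
```

Request:
jog_arm --translation '[[0,0,0],[0,0,0],[0,0,0],[0,0,-2],[0,0,-6],[0,0,-10],[0,0,-10]]' --turn '[[0,0,0],[0,0,0],[0,0,0],[0,0,0],[0,0,0],[0,0,0],[0,0,0]]' --fingers 0.6

```text
time_s: 11.0
ee_pos: [0.6182, -0.0659, 0.1664]
tcp_rot: [-3.14, 0.009, -3.062]
ft_force: [-0.1, 0.7, -0.8]
gripper_width: 0.0374
```

```bash
python3 - <<'E'
from h import *
go(PT['C'][0],PT['C'][1],.16,184.6)
im=capture("scene")[:,:,::-1]
cv2.imwrite(f"pics/g7.png",cv2.resize(im[100:260,210:400],None,fx=4,fy=4,interpolation=cv2.INTER_CUBIC))
E
```

```text
t 11.0 pos [ 0.6182 -0.0659  0.1664] yaw [-179.93    0.51 -175.44] F [-0.1  0.7 -0.8] w 0.0374 q [ 0.13  0.54 -0.17  1.89  0.14  0.71  1.53]
-> trans [11.97 29.32  0.5 ] turn [-0.1  0.5 -0. ] rows>= 6.3345986423135345 0.059776779744740285
```

View pics/g7.png

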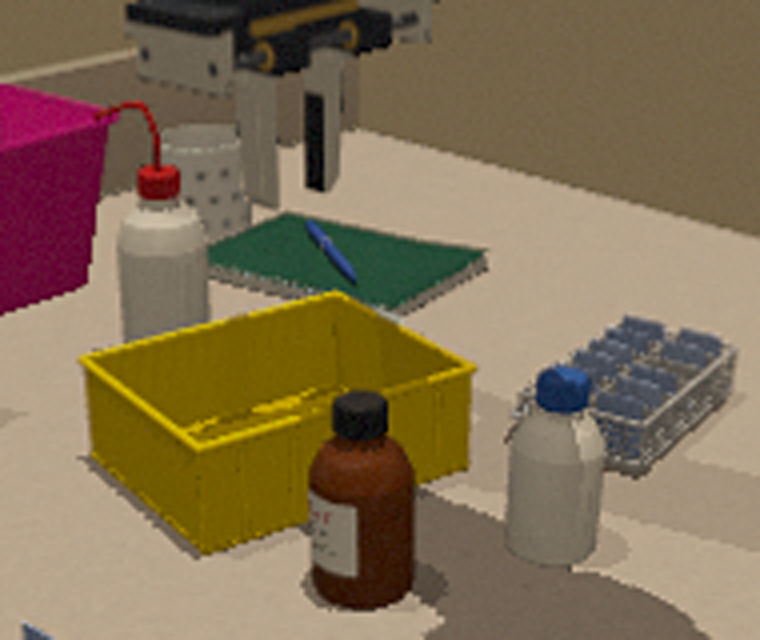

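Request:
jog_arm --translation '[[11.7,29.2,0],[11.7,29.2,0],[11.7,29.2,0],[11.7,29.2,0],[11.7,29.2,0],[11.7,29.2,0],[11.7,29.2,2],[11.7,29.2,5]]' --turn '[[0,0,0],[0,0,0],[0,0,0],[0,0,0],[0,0,0],[0,0,0],[0,0,0],[0,0,0]]'

```text
time_s: 11.85
ee_pos: [0.4745, 0.2197, 0.111]
tcp_rot: [3.139, 0.002, -3.056]
ft_force: [0.9, -0.1, -0.5]
gripper_width: 0.0374
```

Request:
jog_arm --translation '[[0,0,2],[0,0,4],[0,0,4],[0,0,4]]' --turn '[[0,0,0],[0,0,0],[0,0,0],[0,0,0]]'

```text
time_s: 12.25
ee_pos: [0.475, 0.2158, 0.0704]
tcp_rot: [-3.141, -0.001, -3.062]
ft_force: [0.2, 0.3, 0.5]
gripper_width: 0.0373
```

```bash
python3 - <<'E'
from h import *
go(PT['C'][0],PT['C'][1],.031,184.6)
for n in ["top","scene"]:
    im=capture(n)[:,:,::-1]
    cv2.imwrite(f"pics/g8_{n}.png",im)
    x0,y0,x1,y1=dict(top=(120,190,220,265),scene=(110,220,260,330))[n]
    cv2.imwrite(f"pics/g8z_{n}.png",cv2.resize(im[y0:y1,x0:x1],None,fx=5,fy=5,interpolation=cv2.INTER_CUBIC))
E
```

```text
t 12.25 pos [0.475  0.2158 0.0704] yaw [-1.7996e+02 -8.0000e-02 -1.7541e+02] F [0.2 0.3 0.5] w 0.0373 q [-0.45  0.59 -0.12  2.18  0.18  0.39  0.94]
-> trans [-0.08  0.1   3.94] turn [-0.  -0.1 -0. ] rows>= 0.7877353364415489 0.01027899083809192
```

View pics/g8z_scene.png

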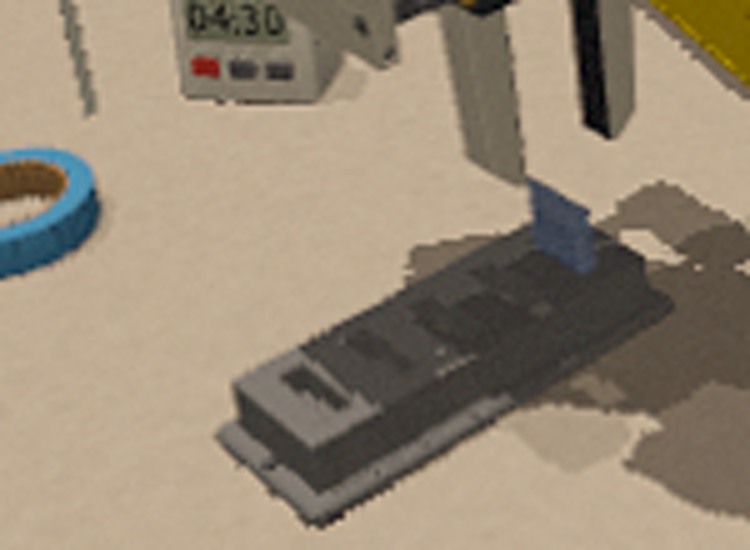

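View pics/g8_top.png

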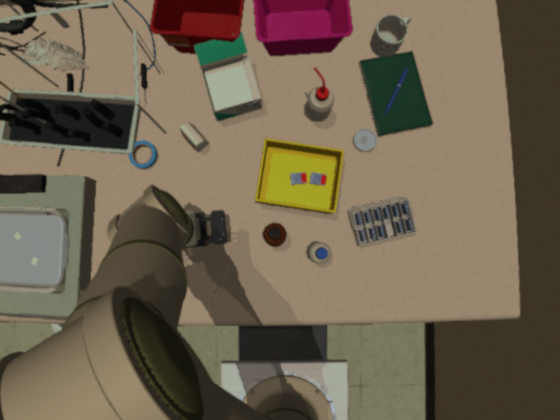

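Request:
jog_arm --translation '[[-0.1,0.1,2],[-0.1,0.1,3.9],[-0.1,0.1,3.9],[-0.1,0.1,3.9]]' --turn '[[0,0,0],[0,0,0],[0,0,0],[0,0,0]]'

```text
time_s: 12.75
ee_pos: [0.4765, 0.2171, 0.0324]
tcp_rot: [-3.142, 0.0, -3.062]
ft_force: [0.1, 0.0, -0.2]
gripper_width: 0.0372
```

Request:
jog_arm --translation '[[0,0,0],[0,0,0],[0,0,0],[0,0,0],[0,0,0]]' --turn '[[0,0,0],[0,0,0],[0,0,0],[0,0,0],[0,0,0]]' --fingers 1

```text
time_s: 13.25
ee_pos: [0.4765, 0.2172, 0.0319]
tcp_rot: [3.141, 0.0, -3.062]
ft_force: [0.2, -0.4, 3.8]
gripper_width: 0.0063
```

Request:
jog_arm --translation '[[0,0,-1],[0,0,-3],[0,0,-6],[0,0,-10],[0,0,-13],[0,0,-13]]' --turn '[[0,0,0],[0,0,0],[0,0,0],[0,0,0],[0,0,0],[0,0,0]]'

```text
time_s: 13.85
ee_pos: [0.4779, 0.2179, 0.1659]
tcp_rot: [3.139, 0.006, -3.062]
ft_force: [0.0, -0.5, -1.6]
gripper_width: 0.0066
```

```bash
python3 - <<'E'
from h import *
go(PT['F'][0],PT['F'][1],.17,192.9)
im=capture("scene")[:,:,::-1]
cv2.imwrite(f"pics/g9.png",cv2.resize(im[150:300,150:280],None,fx=5,fy=5,interpolation=cv2.INTER_CUBIC)[:600])
E
```

```text
t 13.85 pos [0.4779 0.2179 0.1659] yaw [ 179.85    0.35 -175.44] F [ 0.  -0.5 -1.6] w 0.0066 q [-0.41  0.44 -0.17  2.1   0.13  0.6   0.98]
-> trans [  3.48 -48.22  -0.55] turn [ 0.1  0.4 -8.3] rows>= 9.670266108927184 0.972360129030301
```

View pics/g9.png

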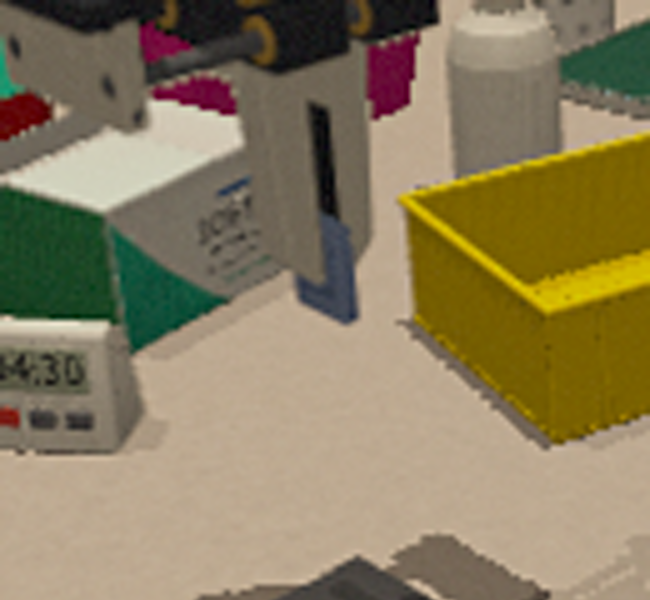

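Request:
jog_arm --translation '[[0.1,-2,-2],[0.4,-6,-2],[0.7,-10,-2],[1,-14,-2],[1.3,-18,-2],[1.6,-22,-2],[1.9,-26,-2],[2.2,-30,-2]]' --turn '[[0,0,0],[0,0,0],[0,0,-1],[0,0,-2],[0,0,-3],[0,0,-4],[0,0,-5],[0,0,-6]]'

```text
time_s: 14.7
ee_pos: [0.4774, -0.0852, 0.1808]
tcp_rot: [3.141, -0.002, -2.956]
ft_force: [1.2, -0.8, -0.0]
gripper_width: 0.0067
```

```bash
python3 - <<'E'
from h import *
go(PT['F'][0],PT['F'][1],.17,192.9)
E
```

```text
t 14.7 pos [ 0.4774 -0.0852  0.1808] yaw [ 1.7997e+02 -9.0000e-02 -1.6936e+02] F [ 1.2 -0.8 -0. ] w 0.0067 q [ 0.21  0.38 -0.2   2.17  0.13  0.61  1.68]
-> trans [  2.93 -17.8    1.08] turn [ 0.  -0.1 -2.3] rows>= 3.6150179730400125 0.26344332455569186
```

Request:
jog_arm --translation '[[0.6,-4,0],[1.3,-8,0],[2,-12,0],[2.6,-15,0],[3.1,-17.4,0.5],[3.1,-17.9,2],[3.1,-17.9,4],[3.1,-17.9,5]]' --turn '[[0,0,0],[0,0,-1],[0,0,-2],[0,0,-2.3],[0,0,-2.3],[0,0,-2.3],[0,0,-2.3],[0,0,-2.3]]'

```text
time_s: 15.5
ee_pos: [0.4794, -0.2651, 0.1295]
tcp_rot: [3.14, -0.003, -2.917]
ft_force: [0.4, 0.5, -0.8]
gripper_width: 0.0064
```

```bash
python3 - <<'E'
from h import *
go(PT['F'][0],PT['F'][1],.065,192.9)
for n in ["top","scene"]:
    im=capture(n)[:,:,::-1]
    cv2.imwrite(f"pics/h1_{n}.png",im)
    x0,y0,x1,y1=dict(top=(340,180,430,250),scene=(320,110,430,220))[n]
    cv2.imwrite(f"pics/h1z_{n}.png",cv2.resize(im[y0:y1,x0:x1],None,fx=5,fy=5,interpolation=cv2.INTER_CUBIC))
E
```

```text
t 15.5 pos [ 0.4794 -0.2651  0.1295] yaw [ 1.7988e+02 -1.5000e-01 -1.6715e+02] F [ 0.4  0.5 -0.8] w 0.0064 q [ 0.53  0.52 -0.18  2.08  0.16  0.56  2.03]
-> trans [-0.21 -0.11  6.44] turn [ 0.1 -0.1 -0. ] rows>= 1.2897734344365808 0.022750097244090398
```

View pics/h1z_scene.png

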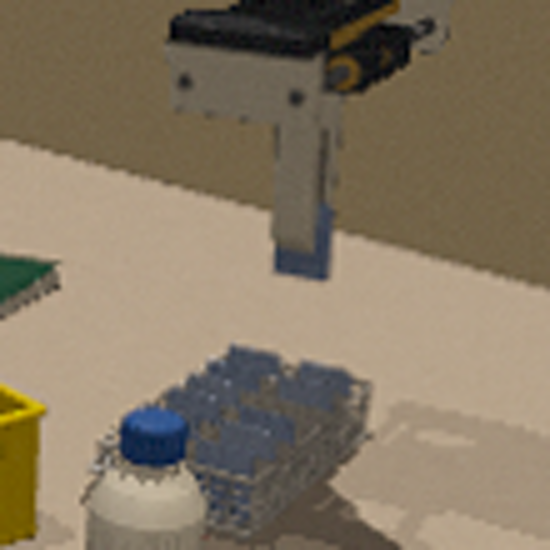

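View pics/h1_top.png

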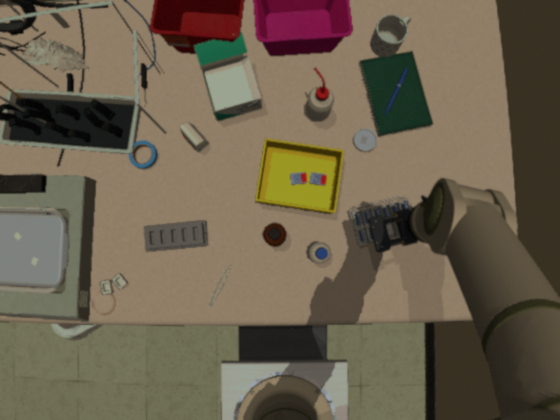

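```bash
cat >> h.py <<'E'
def held(dx=0,dz=.0045):
    s=get_state(); R=Ro.from_euler('xyz',s['tcp_rot']).as_matrix(); it=[]
    for yy in(-.0037,.0037):
        P=[s['ee_pos']+R@[a+dx,yy,-dz+b] for a,b in((-.0145,.02),(.0145,.02),(.0145,-.02),(-.0145,-.02))]
        it.append((np.array(P),(0,0,255) if yy<0 else (0,255,0)))
    return it
E
python3 - <<'E'
from h import *
im=cv2.imread("pics/h1_scene.png")
overlay("scene",im,(355,135,405,185),held(),"pics/h2.png",s=12)
E
```

```text
(no output)
```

View pics/h2.png

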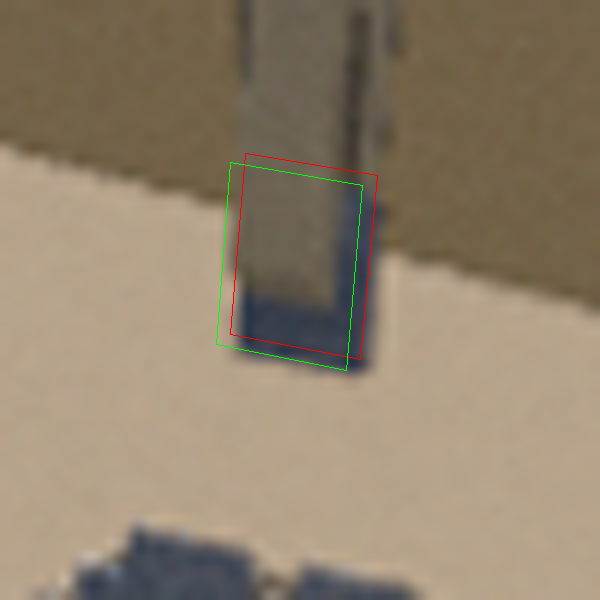

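Request:
jog_arm --translation '[[0,0,2],[0,0,4],[0,0,5.2],[0,0,5.6],[0,0,5.6],[0,0,5.6]]' --turn '[[0,0,0],[0,0,0],[0,0,0],[0,0,0],[0,0,0],[0,0,0]]'

```text
time_s: 16.2
ee_pos: [0.4811, -0.2654, 0.0763]
tcp_rot: [-3.141, 0.001, -2.917]
ft_force: [0.3, 0.1, -0.0]
gripper_width: 0.0065
```

```bash
python3 - <<'E'
from h import *
go(PT['F'][0],PT['F'][1],.0635,192.9)
for n in ["top","scene"]:
    im=np.ascontiguousarray(capture(n)[:,:,::-1]); cv2.imwrite(f"pics/h3_{n}.png",im)
    im=cv2.convertScaleAbs(im,alpha=1.5)
    overlay(n,im,dict(top=(340,190,425,250),scene=(335,145,405,220))[n],held()+basket_items(BASK)[:4],f"pics/h3z_{n}.png",s=8)
    overlay(n,im,dict(top=(340,190,425,250),scene=(335,145,405,220))[n],[],f"pics/h3y_{n}.png",s=8)
E
```

```text
t 16.2 pos [ 0.4811 -0.2654  0.0763] yaw [-1.7997e+02  3.0000e-02 -1.6711e+02] F [ 0.3  0.1 -0. ] w 0.0065 q [ 0.5   0.6  -0.15  2.11  0.19  0.44  2.  ]
-> trans [-0.03 -0.03  1.28] turn [-0.  0. -0.] rows>= 0.25591683775262164 0.005335012903766912
```

View pics/h3z_scene.png

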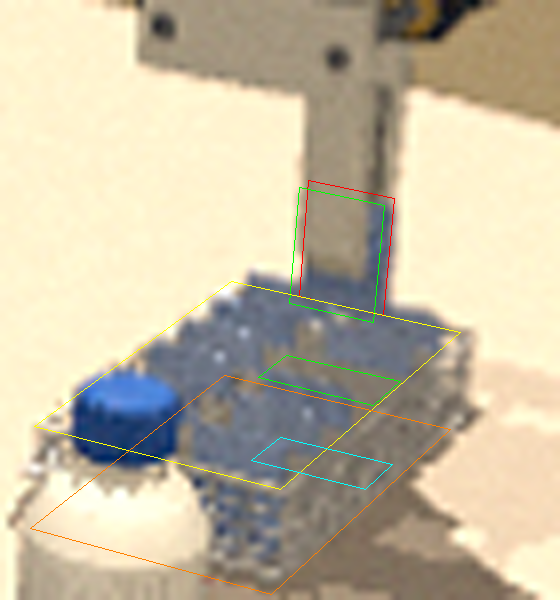

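View pics/h3y_scene.png

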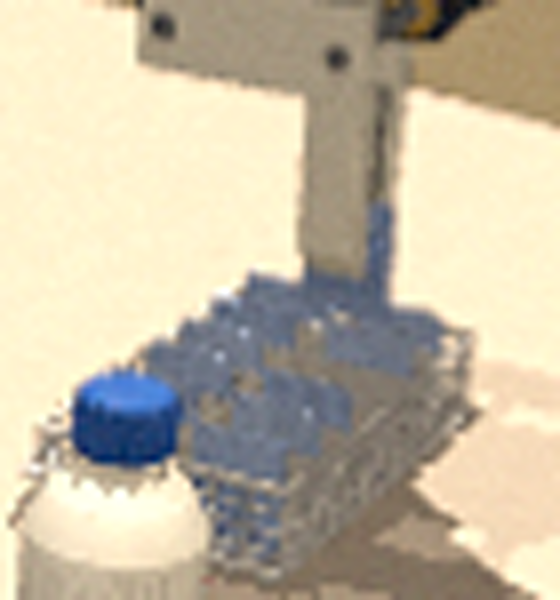

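View pics/h3z_top.png

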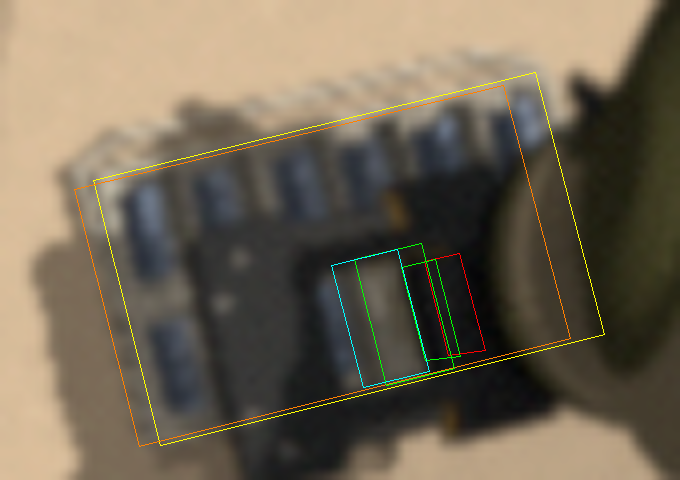

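Request:
jog_arm --translation '[[0,0,0.5],[-0.1,0,1],[-0.1,0,1.3],[-0.1,0,1.3],[-0.1,0,1.3],[-0.1,0,1.3]]' --turn '[[0,0,0],[0,0,0],[0,0,0],[0,0,0],[0,0,0],[0,0,0]]'

```text
time_s: 16.9
ee_pos: [0.4818, -0.2651, 0.0627]
tcp_rot: [-3.142, 0.0, -2.917]
ft_force: [-0.3, 0.2, -0.0]
gripper_width: 0.007
```

```bash
python3 - <<'E'
from h import *
go(PT['F'][0]+.0004,PT['F'][1],.0635,192.9)
for n in ["top","scene"]:
    im=np.ascontiguousarray(capture(n)[:,:,::-1]); cv2.imwrite(f"pics/h4_{n}.png",im)
    im=cv2.convertScaleAbs(im,alpha=1.2)
    overlay(n,im,dict(top=(340,190,425,250),scene=(345,160,405,220))[n],[],f"pics/h4y_{n}.png",s=10 if n=="scene" else 8)
for t,z in (("block_clear_mid",.068),("block_taped_a_mid",.01),("bottle_amber",0),("bottle_white",0)):
  for n in ["top","scene"]:
    for d in landmark_of(n,t): print(n,t,round(d["confidence"],2),np.round(d["at"]),np.round(back(n,d["at"][::-1],z)[0],4))
go(PT['F'][0]+.0004,PT['F'][1],.0635,192.9)
E
```

```text
t 16.9 pos [ 0.4818 -0.2651  0.0627] yaw [-180.      0.   -167.12] F [-0.3  0.2 -0. ] w 0.007 q [ 0.49  0.62 -0.14  2.12  0.2   0.41  1.99]
-> trans [-0.   -0.05 -0.08] turn [-0.  0. -0.] rows>= 0.019570787262864923 0.0023110752798378566
scene block_clear_mid 0.5 [182. 378.] [ 0.4751 -0.2629  0.068 ]
top block_taped_a_mid 0.44 [179. 296.] [ 0.6119 -0.0365  0.01  ]
top bottle_amber 0.85 [235. 273.] [0.4707 0.0247 0.    ]
scene bottle_amber 0.66 [246. 303.] [0.4639 0.0155 0.    ]
top bottle_white 0.68 [254. 316.] [ 0.4202 -0.0852  0.    ]
t 17.4 pos [ 0.4817 -0.2651  0.0627] yaw [-180.      0.   -167.12] F [ 0.9 -0.4  0.2] w 0.0064 q [ 0.49  0.62 -0.14  2.12  0.2   0.41  1.99]
-> trans [-0.01 -0.05 -0.08] turn [-0.  0. -0.] rows>= 0.019825095266150825 0.0020532219075661768
```

View pics/h4y_scene.png

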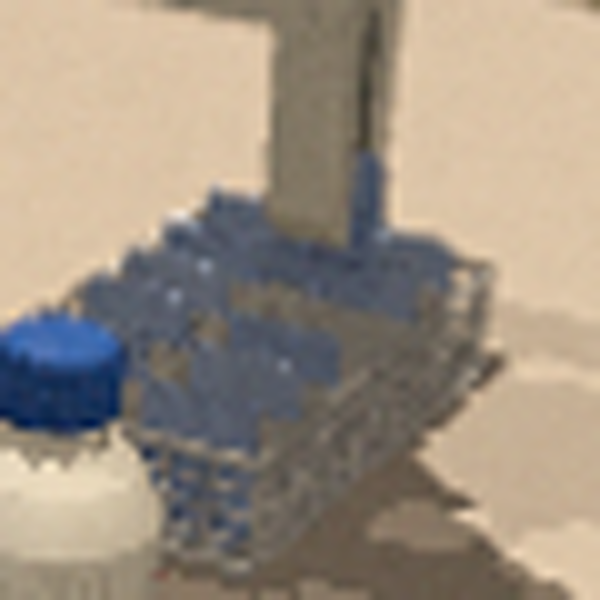

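View pics/h4_top.png

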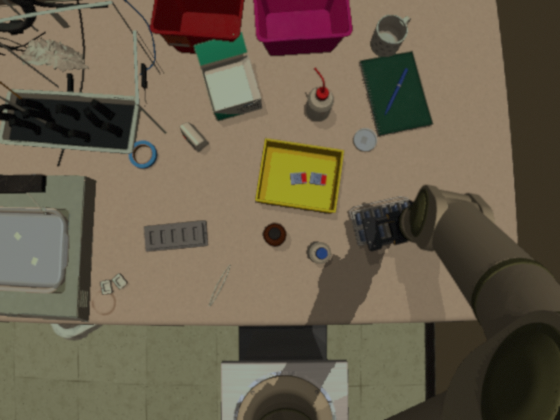

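```bash
python3 -c "
from plant import *
print(finish_job())"
```

```text
the job is handed in; nothing more can be done
None
```

I put both red-taped cassettes in the yellow bin. The untaped one is held upright over the basket's empty compartment, and I handed the job in at about 17.4 s of the 64 s allowed.

**What the last checks showed**
- **Reject bin:** the last top picture shows both taped cassettes lying inside the bin, at pixels (298,179) and (318,179). The fingers had let go of both.
- **Held cassette, position:** the gripper stood at (0.4817, -0.2651, 0.0627), within about 0.5 mm of my estimate of the compartment's centre. It points straight down, with the cassette's x axis along the compartment's. I put the lower edge at about 11 mm above the mouth.
- **Held cassette, grip and contact:** it is gripped at a finger opening of 6.4 mm, and the force reading near zero gives no sign of touching the basket.
- **Bottles:** in the top picture both stand upright within about 2 to 4 px of where they started, roughly the network's own scatter.

**Where the checks disagreed or fell short**
- **Landmark network:** it put the held cassette about 7 mm off in x, at (0.475, -0.263), with a confidence of 0.5. I relied instead on comparing the drawn model with the image: arm and basket appeared shifted the same way in the scene camera, to about 1 px (2.4 mm).
- **Finger opening:** it read 6.1–7.0 mm on all three 7.4 mm cassettes, so that reading runs a little low.
- **Top view:** the gripper hid the held cassette, so its alignment could not be confirmed directly from above.

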